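Dispense two bearing balls from the drum feeder

ROBOT

A 6-joint arm with a two-finger parallel gripper is mounted at the origin on the work surface. World frame = base frame: x ahead of the robot, y to its left, z up, the work surface at z = 0. Lengths are in m, angles in degrees, forces in N, time in s.
With the tool pointing down it reaches from about 0.275 to 0.875 m from the base axis. Payload 12.5 kg.
Tool frame: the origin (TCP) lies midway between the tips of the shut fingers; the grasp point (between the pads) lies 19 mm behind it; z points along the fingers, y is the direction in which the jaws open and shut (so a half turn about z gives the same grasp; the last joint's range is limited). The gripper opens to 85 mm and grips with 20 to 120 N. Pads are 22 mm wide; open, the fingers measure 114 mm over their backs; the gripper's body (76 mm by 85 mm) begins 54 mm behind the grasp point. The pads swing forward as they close: fully open they stand 13 mm farther back than shut.
Start: joints at [62.418, 20.094, 94.641, -0, 65.266, -4.847], TCP at [0.213, 0.507, 0.231] pointing down, gripper open.
Joint ranges: [-157.81, 157.81], [-45, 120.19], [0.68, 151.7], [-89.99, 269.99], [4.06, 180], [-164.3, 164.3]. Speed limits (degrees/s): [127.2, 127.2, 159.86, 180, 180, 180].

INTERFACE

Orientations are given as a 3x3 rotation matrix whose columns are the frame's x, y, z axes.
In Python, from bench import monitor, vision, close_job gives the robot as it stands. The module is installed in compiled form; this text tells all that it offers.
- The arm moves only by the shell command python3 -m handwheel 'ROWS' [FORCE]. ROWS is text: rows parted by semicolons, each of 7 numbers parted by spaces: the shift along the tool's x, y, z in m, then the turn, a rotation vector about the tool's x, y, z in rad, then the opening, from 0 (shut) to 1 (fully open). In form: dx dy dz ax ay az fingers; .... A call has 1 to 5 rows; each row shifts and turns the commanded pose from where the row before left it, along the tool's axes as they then stand; what a row does not reach is not made up. A row lasts 1/10 s, in which the tool goes at most 50 mm and 8.59 degrees, less where a joint would pass 70% of its speed; a pose out of reach is approached as far as the arm can. A call with a gripper value outside its range is refused whole. The fingers move at their own pace and stop on an object; FORCE is the grip in N (left out, the last holds). Time passes only in rows, so rows that do not move let the fingers close. It gives the time, the measured TCP pose, the force and the opening at its end, in the units of the state.
- monitor.state(): the state, without advancing time (a new reading comes with each control period).
- vision.snapshot(name): name is "side" or "top"; returns the picture (420x560x3 uint8, red, green, blue); there is no depth.
- vision.camera_model(name): a dict with "mtx" (3x3 intrinsics, pixels), "distortion" ([k1, k2, p1, p2, k3] as OpenCV has them; the pictures are not rectified), "world_to_cam" (4x4, takes a point from world to camera coordinates). Camera axes: x right, y down, z forward; pixel columns grow to the right and rows downward; lengths in m; the calibration is good to about 2 mm. A picture is of the moment at which its call begins. camera_model takes no time and is no camera call.
- close_job(): hands the job in, once; it reports no verdict.
The state is a dict: "t": time; "joints": joint angles; "joint_velocities": joint speeds; "effort": joint torques, N m; "eef_pos": TCP position; "eef_rot": TCP orientation; "wrist_force": force on the tool from outside, world axes, zero at the start; "torque": the same for the moment, N m; "width": finger opening in m.
Only numpy, scipy, OpenCV 4.12 (cv2) and the standard library are available. Lean on these libraries where they do the work, as an engineer would, in place of code of your own. Each camera call takes 0.05 s, during which the arm holds its last target.

TASK

Stand the low round metal cup upright on the black round pad in front of the ball feeder's spout and let go of it. Then, without touching the balls, turn the feeder's drum anticlockwise (seen from above) by its upright knob, slowly enough that two balls roll out of the spout into the cup, the first lying still in it before the second comes. Leave the third ball in the feeder, the cup standing on the pad and the drum at rest.

Things in the scene. Friction and masses are not known exactly. Their poses are not given: they have to be found in the camera images.
- cup: low round open cup of bare aluminium, outer diameter 60, height 40, wall 3, floor 4 mm thick, about 90 g; loose. Origin: centre of its underside, z up. Bystanders of the same metal, with which it swaps places: an equally wide cup 95 mm tall, and a square tray 62 mm wide, 30 mm high.
- pad (a point): centre of the flat black round pad on the bench (76 mm across, no height to speak of) in front of the spout, where the balls come down and the cup must stand: 160 mm from the drum's axis, the way the spout points. The feeder is fixed to the bench; where it stands and its heading (about 17 degrees either way) vary.
- spout (a point): middle of the spout's lip, 80 mm above the bench, 45 mm short of the pad's centre and 115 mm from the drum's axis. The spout is an aluminium channel 34 mm wide, sloping down 15 degrees from the bowl; its side walls rise to 87 mm at the lip, to 100 mm at the bowl. The cup goes straight down in front of it.
- hub (a point): point on the drum's vertical axis, 115 mm above the bench. The drum (grey, 92 mm across, flat top at 116 mm, a boss in the middle to 121 mm) turns in a fixed aluminium bowl 140 mm across, rim at 113 mm, whose wall has a gap at the spout; six fins on the drum, 60 degrees apart, push the balls along the wall.
- knob (a point): middle of the upright round black knob on the drum's top: 16 mm across, black part from 120 to 156 mm above the bench, this point at 140 mm. It stands 34 mm off the drum's axis and goes round with it. It spins freely on its own pin, so it can be gripped from above and led round in a circle while the gripper keeps its heading.
- drum (a joint): angle of the drum, rad, growing anticlockwise seen from above; starts between -0.3 and 0.3 (stop at -0.35), stays where it is left. Turning takes 2 to 4 N at the knob. Ball 1 rolls out at about 0.85, ball 2 at 1.9, ball 3 at 2.95 (within 0.2); a ball takes about half a second to come to lie in the cup.
- ball1: steel ball, diameter 16 mm, 17 g, origin at its centre; in the feeder, in a pocket between two fins, about 35 degrees of turn short of the spout: the first to come out.
- ball2: the same kind of ball; in the pocket behind ball 1, the second to come out.
- ball3: the same kind of ball; in the pocket behind ball 2; it must stay in the feeder.
There are look-alikes about, which are no part of the job. What is shaped like the cup but orange or red is not meant.

How it is judged:
By the outcome, as a careful person would: the job done as asked, in the order asked, and still so for the second after the job is handed in, with the robot touching nothing.
It also fails if it takes over 61 s, if anything falls off the work surface, if the arm or the gripper's body presses on something with over 40 N, if the wrist force passes 120 N, or if a joint passes its speed limit or range.

## Working session

There is one attempt and no reset: what is moved stays moved. The work goes in short steps, Python scripts to look and compute and a shell command to move; the robot and the scene stay as the last step left them, time stands still between calls to the robot, and variables do not carry over. Pictures are saved under pics/ and viewed, and the job is handed in when it is done.

```bash
ls; mkdir -p pics; python3 - <<'E'
from bench import monitor, vision
import cv2,numpy as np
print(monitor.state())
for n in("side","top"):
    im=vision.snapshot(n); cv2.imwrite(f"pics/{n}0.png",im[:,:,::-1]); print(n,vision.camera_model(n))
E
```

```text
pics
{'t': 0.0, 'joints': array([ 6.24173549e+01,  2.01252776e+01,  9.46770509e+01, -2.08838775e-04,
        6.52656875e+01, -4.84798736e+00]), 'joint_velocities': array([ 0.03948507,  0.02313413, -0.00428175,  0.05565877, -0.05786015,
        0.05288554]), 'effort': array([-1.59643714e-03, -5.06086993e+01, -2.91418236e+01, -1.22283373e-04,
        4.30125961e-03,  6.77699040e-05]), 'eef_pos': array([0.21238465, 0.50697834, 0.23074877]), 'eef_rot': array([[-9.22305053e-01,  3.86462275e-01, -5.46727318e-04],
       [ 3.86462650e-01,  9.22304456e-01, -1.05371463e-03],
       [ 9.70280877e-05, -1.18313602e-03, -9.99999295e-01]]), 'wrist_force': array([-0.3923319 ,  0.33426053, -0.55513146]), 'torque': array([ 0.02358439, -0.03523183,  0.01897543]), 'width': 0.08543244400441556}
side {'mtx': array([[522.11864785,   0.        , 274.63609345],
       [  0.        , 522.11864785, 221.11546323],
       [  0.        ,   0.        ,   1.        ]]), 'distortion': array([-0.07580242,  0.        ,  0.        ,  0.        ,  0.        ]), 'world_to_cam': array([[-0.97788258, -0.20875508, -0.01292188,  0.52739419],
       [-0.13726576,  0.68716176, -0.71341911,  0.19639756],
       [ 0.15780928, -0.69586639, -0.70061844,  0.96616617],
       [ 0.        ,  0.        ,  0.        ,  1.        ]])}
top {'mtx': array([[500.60264003,   0.        , 282.30699758],
       [  0.        , 500.60264003, 211.82626903],
       [  0.        ,   0.        ,   1.        ]]), 'distortion': array([-0.10832082,  0.        ,  0.        ,  0.        ,  0.        ]), 'world_to_cam': array([[ 9.54407708e-03, -9.99953527e-01,  1.36202638e-03,
        -5.55671195e-02],
       [-9.86710899e-01, -9.63861290e-03, -1.62199567e-01,
         5.29655541e-01],
       [ 1.62205157e-01,  2.04118898e-04, -9.86757035e-01,
         1.31604331e+00],
       [ 0.00000000e+00,  0.00000000e+00,  0.00000000e+00,
         1.00000000e+00]])}
```

View pics/side0.png

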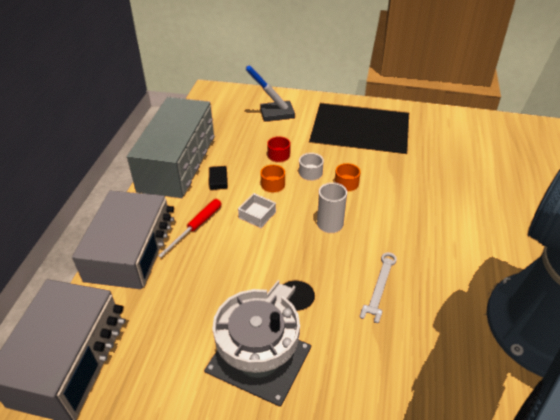

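View pics/top0.png

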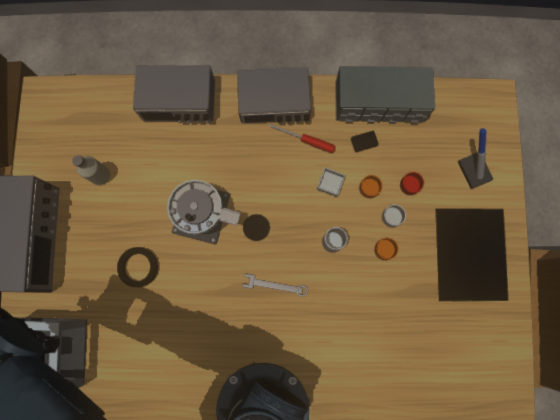

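```bash
cat > h.py <<'E'
import cv2,numpy as np
from bench import monitor,vision
def ray(n,px):
    m=vision.camera_model(n);W=np.array(m["world_to_cam"])
    p=cv2.undistortPoints(np.array([[px]],float),m["mtx"],m["distortion"])[0,0]
    R=W[:3,:3];o=-R.T@W[:3,3];return o,R.T@np.array([p[0],p[1],1.])
def onz(n,px,z):
    o,d=ray(n,px);return (o+d*(z-o[2])/d[2]).round(4)
def proj(n,P):
    m=vision.camera_model(n);W=np.array(m["world_to_cam"])
    return cv2.projectPoints(np.array(P,float).reshape(-1,1,3),cv2.Rodrigues(W[:3,:3])[0],W[:3,3],m["mtx"],m["distortion"])[0][:,0]
def two(pa,pb):
    o1,d1=ray("side",pa);o2,d2=ray("top",pb)
    s=np.linalg.lstsq(np.c_[d1,-d2],o2-o1,rcond=None)[0]
    a=o1+d1*s[0];b=o2+d2*s[1];return (a+b)/2,np.linalg.norm(a-b)
E
python3 - <<'E'
from h import *
s=cv2.imread("pics/side0.png");t=cv2.imread("pics/top0.png")
cv2.imwrite("pics/c1.png",cv2.resize(s[140:240,220:380],None,fx=5,fy=5,interpolation=2))
cv2.imwrite("pics/c2.png",cv2.resize(t[165:265,300:430],None,fx=6,fy=6,interpolation=2))
cv2.imwrite("pics/c3.png",cv2.resize(s[270:400,200:330],None,fx=4.6,fy=4.6,interpolation=2))
cv2.imwrite("pics/c4.png",cv2.resize(t[165:255,155:280],None,fx=6.4,fy=6.4,interpolation=2))
E
```

```text
(no output)
```

View pics/c1.png

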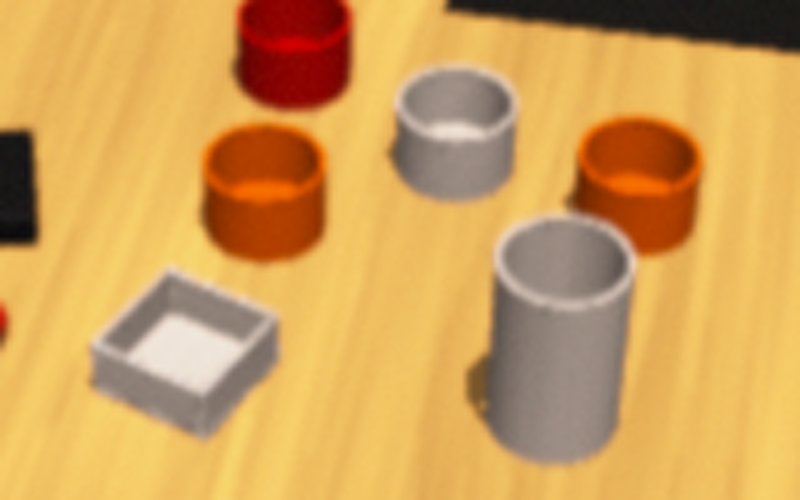

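View pics/c2.png

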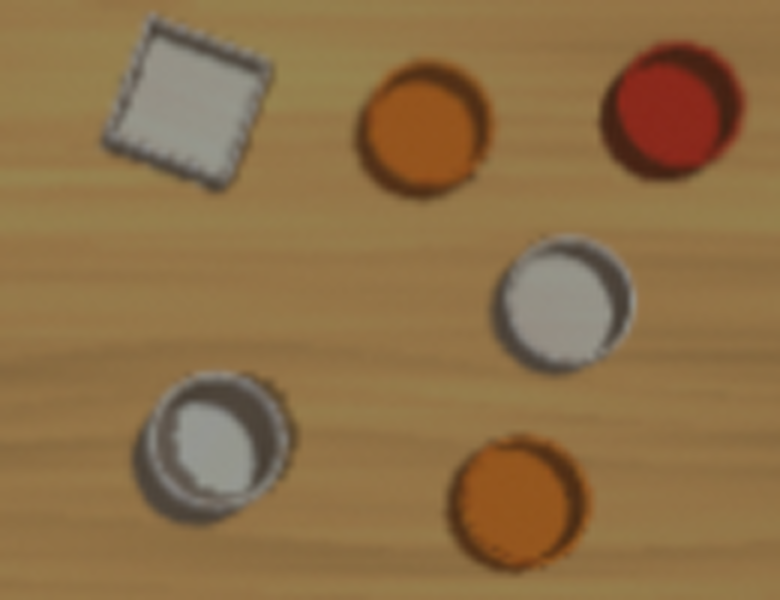

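View pics/c3.png

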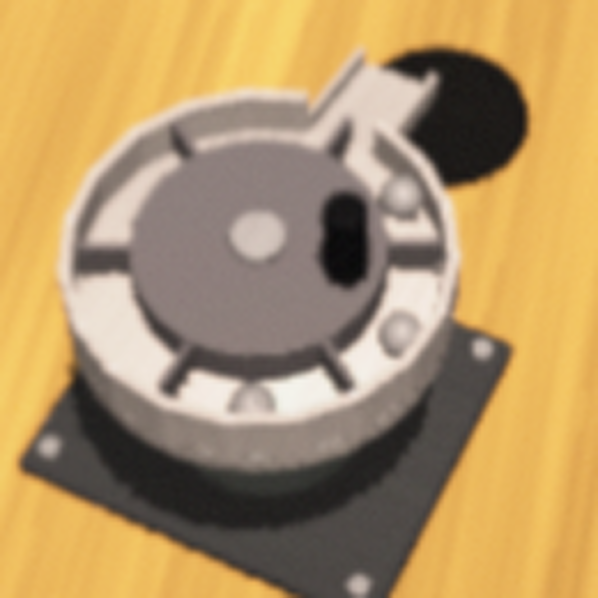

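View pics/c4.png

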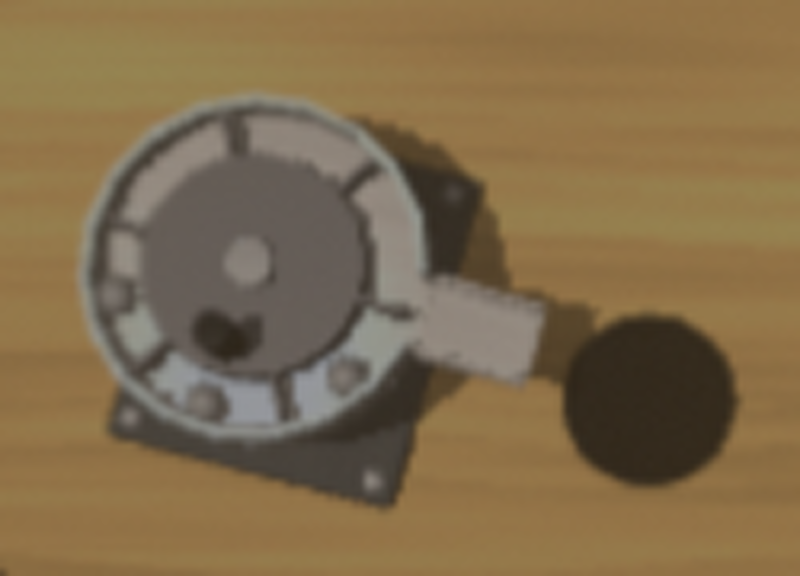

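```bash
python3 - <<'E'
from h import *
s=cv2.imread("pics/side0.png");t=cv2.imread("pics/top0.png")
# cup top
def f(c,k,o): return (o[0]+(c[0]+.5)/k-.5,o[1]+(c[1]+.5)/k-.5)
rs=f((457,105),5,(220,140)); rt=f((566,304),6,(300,165))
print("cup rim z.04",onz("side",rs,.04),onz("top",rt,.04),two(rs,rt))
rs=f((565,262),5,(220,140)); rt=f((219,440),6,(300,165))
print("tall rim",two(rs,rt))
# masks
g=cv2.cvtColor(t,cv2.COLOR_BGR2HSV)
m=((g[...,2]<70)).astype(np.uint8)
n,l,st,c=cv2.connectedComponentsWithStats(m[200:255,235:280])
for i in range(1,n):print(st[i],c[i]+[235,200])
pc=f((650,400),6.4,(155,165));print("pad",pc,onz("top",pc,0), onz("side",f((440,117),4.6,(200,270)),0))
b=(f((257,235),4.6,(200,270)),f((248,260),6.4,(155,165)))
print("boss",two(*b),onz("side",b[0],.121),onz("top",b[1],.121))
rim=f((253,266),6.4,(155,165)); print("rim",onz("top",rim,.113), onz("side",f((260,260),4.6,(200,270)),.113))
k=(f((344,212),4.6,(200,270)),f((215,332),6.4,(155,165)))
print("knob",two(*k),onz("side",k[0],.156),onz("top",k[1],.156))
E
```

```text
cup rim z.04 [ 0.5239 -0.3536  0.04  ] [ 0.5242 -0.3557  0.04  ] (array([ 0.52439409, -0.35619536,  0.03799109]), np.float64(0.0002492258300134528))
tall rim (array([ 0.45399422, -0.19094771,  0.09094649]), np.float64(0.0018588032206997458))
[  8  15  27  26 530] [255.64716981 226.99433962]
pad (256.140625, 227.078125) [0.4934 0.0221 0.    ] [0.4925 0.0245 0.    ]
boss (array([0.53195646, 0.17874251, 0.11961428]), np.float64(0.0013908676191110834)) [0.531  0.1797 0.121 ] [0.5324 0.1785 0.121 ]
rim [0.5314 0.1779 0.113 ] [0.5291 0.1845 0.113 ]
knob (array([0.49830503, 0.18491401, 0.15133474]), np.float64(0.00013633622066073762)) [0.4975 0.1881 0.156 ] [0.4977 0.184  0.156 ]
```

```bash
for i in 1 2 3 4; do python3 -m handwheel '-0.031 -0.0338 0 0 0 0 1;-0.031 -0.0338 0 0 0 0 1;-0.031 -0.0338 0 0 0 0 1;-0.031 -0.0338 0 0 0 0 1;-0.031 -0.0338 0 0 0 0 1'; done; for i in 1 2 3; do python3 -m handwheel '0 0 0 0 0 0.146 1;0 0 0 0 0 0.146 1;0 0 0 0 0 0.146 1;0 0 0 0 0 0.146 1;0 0 0 0 0 0.146 1'; done;  python3 -m handwheel '0 0 0 0 0 0.146 1;0 0 0 0 0 0.146 1'
```

```text
t: 0.6
eef_pos: [0.2902, 0.2897, 0.2311]
eef_rot: [[-0.922, 0.386, -0.0], [0.386, 0.922, -0.0], [0.0, -0.0, -1.0]]
wrist_force: [0.8, 0.5, -0.6]
width: 0.0853
t: 1.1
eef_pos: [0.3679, 0.0739, 0.2313]
eef_rot: [[-0.922, 0.386, 0.0], [0.386, 0.922, 0.0], [-0.0, 0.0, -1.0]]
wrist_force: [0.9, 0.3, -0.1]
width: 0.0855
t: 1.6
eef_pos: [0.4456, -0.1421, 0.2311]
eef_rot: [[-0.922, 0.387, -0.0], [0.387, 0.922, 0.0], [0.0, 0.0, -1.0]]
wrist_force: [0.8, 1.1, 0.4]
width: 0.0857
t: 2.1
eef_pos: [0.5233, -0.3576, 0.2309]
eef_rot: [[-0.922, 0.387, -0.0], [0.387, 0.922, 0.0], [0.001, 0.0, -1.0]]
wrist_force: [0.5, 0.0, 1.0]
width: 0.0852
t: 2.6
eef_pos: [0.5229, -0.3557, 0.2308]
eef_rot: [[-0.424, 0.906, -0.001], [0.906, 0.424, 0.001], [0.001, -0.0, -1.0]]
wrist_force: [-0.7, 0.1, 0.7]
width: 0.0855
t: 3.1
eef_pos: [0.5229, -0.3557, 0.2309]
eef_rot: [[0.288, 0.958, -0.001], [0.958, -0.288, 0.0], [0.0, -0.001, -1.0]]
wrist_force: [-0.1, -0.8, 1.0]
width: 0.0854
t: 3.6
eef_pos: [0.5229, -0.3557, 0.2309]
eef_rot: [[0.853, 0.522, -0.001], [0.522, -0.853, 0.001], [-0.0, -0.001, -1.0]]
wrist_force: [-0.4, 0.4, 0.6]
width: 0.0854
t: 3.8
eef_pos: [0.5229, -0.3557, 0.2308]
eef_rot: [[0.967, 0.254, -0.001], [0.254, -0.967, 0.001], [-0.001, -0.001, -1.0]]
wrist_force: [-0.1, -0.0, -0.4]
width: 0.0854
```

```bash
python3 -m handwheel '0.001 0 0.043 0 0 0 1;0 0 0.043 0 0 0 1;0 0 0.045 0 0 0 1;0 0 0.045 0 0 0 1;0 0 0.025 0 0 0 1'; python3 - <<'E'
from h import *
cv2.imwrite("pics/a1.png",cv2.resize(vision.snapshot("side")[100:270,200:420],None,fx=3.4,fy=3.4)[:,:,::-1])
E
```

```text
t: 4.3
eef_pos: [0.5225, -0.3543, 0.0263]
eef_rot: [[0.966, 0.26, -0.004], [0.26, -0.966, 0.003], [-0.003, -0.004, -1.0]]
wrist_force: [0.4, 0.5, -0.2]
width: 0.0849
```

View pics/a1.png

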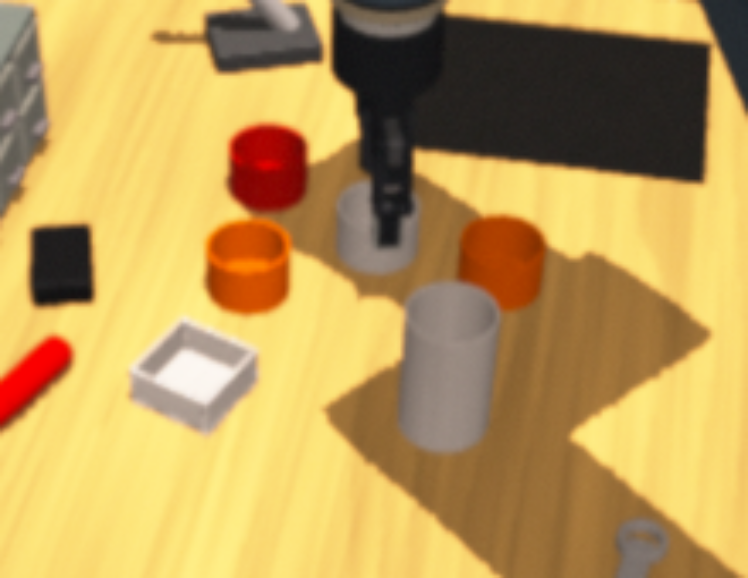

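```bash
python3 -m handwheel '0 0 0 0 0 0 1;0 0 0 0 0 0 0.5;0 0 0 0 0 0 0.3;0 0 0 0 0 0 0.3;0 0 0 0 0 0 0.3' 35; python3 -m handwheel '0 0 0 0 0 0 0.3;0 0 0 0 0 0 0.3;0 0 0 0 0 0 0.3'
```

```text
t: 4.85
eef_pos: [0.525, -0.3563, 0.0327]
eef_rot: [[0.966, 0.26, 0.003], [0.26, -0.966, -0.002], [0.002, 0.003, -1.0]]
wrist_force: [-0.9, 0.5, 6.3]
width: 0.0566
t: 5.15
eef_pos: [0.525, -0.3563, 0.0327]
eef_rot: [[0.966, 0.26, 0.003], [0.26, -0.966, -0.002], [0.002, 0.003, -1.0]]
wrist_force: [-0.9, 1.4, 6.8]
width: 0.0569
```

```bash
python3 -m handwheel '0 0 0 0 0 0 0.7;0 0 0 0 0 0 1;0 0 0 0 0 0 1;0 0 0 0 0 0 1;0 0 0.004 0 0 0 1'; python3 -m handwheel '0 0 0.009 0 0 0 1;0 0 0.003 0 0 0 1;0 0 0 0 0 0 1';  python3 - <<'E'
from h import *
cv2.imwrite("pics/a2.png",cv2.resize(vision.snapshot("side")[100:270,200:420],None,fx=3.4,fy=3.4)[:,:,::-1])
E
```

```text
t: 5.65
eef_pos: [0.5243, -0.3558, 0.0266]
eef_rot: [[0.966, 0.26, 0.001], [0.26, -0.966, -0.001], [0.001, 0.001, -1.0]]
wrist_force: [0.5, -0.3, -0.2]
width: 0.0854
t: 5.95
eef_pos: [0.5236, -0.3552, 0.0133]
eef_rot: [[0.966, 0.26, -0.001], [0.26, -0.966, 0.001], [-0.001, -0.001, -1.0]]
wrist_force: [-0.5, 0.6, -0.4]
width: 0.0855
```

View pics/a2.png

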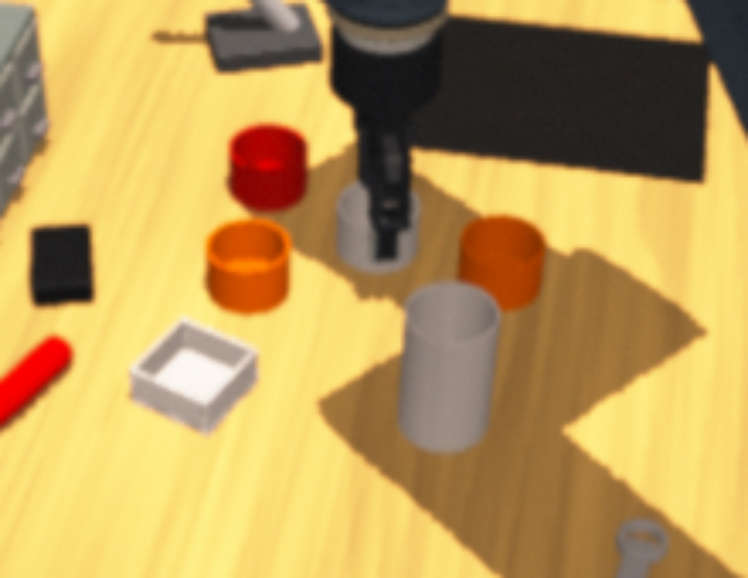

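Fingers straddle the cup (about (377,225) in the crop), still upright. Closing lower now.

```bash
python3 -m handwheel '0 0 0 0 0 0 0.7;0 0 0 0 0 0 0.5;0 0 0 0 0 0 0.4;0 0 0 0 0 0 0.4;0 0 0 0 0 0 0.4' 35; python3 -m handwheel '0 0 0 0 0 0 0.4;0 0 -0.002 0 0 0 0.4;0 0 -0.02 0 0 0 0.4;0 0 -0.04 0 0 0 0.4;0 0 -0.02 0 0 0 0.4';python3 - <<'E'
from h import *
cv2.imwrite("pics/a3.png",cv2.resize(vision.snapshot("side")[70:270,200:420],None,fx=2.8,fy=2.8)[:,:,::-1])
E
```

```text
t: 6.5
eef_pos: [0.5243, -0.3557, 0.0148]
eef_rot: [[0.966, 0.26, 0.001], [0.26, -0.966, -0.001], [0.001, 0.001, -1.0]]
wrist_force: [-0.6, 1.1, 5.6]
width: 0.0577
t: 7.0
eef_pos: [0.5246, -0.356, 0.0987]
eef_rot: [[0.966, 0.26, 0.002], [0.26, -0.966, -0.001], [0.001, 0.002, -1.0]]
wrist_force: [-0.7, -0.6, -0.9]
width: 0.0579
```

View pics/a3.png

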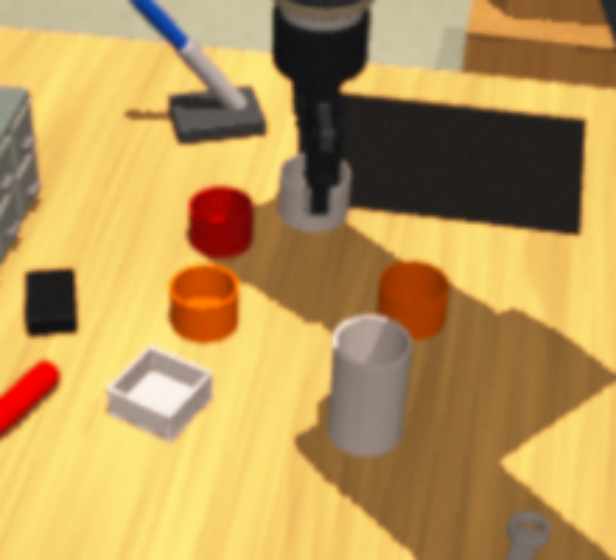

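```bash
python3 -m handwheel '0 0 -0.045 0 0 0 0.4;0 0 -0.046 0 0 0 0.4;0.0067 -0.0373 0 0 0 0 0.4;0.0067 -0.0373 0 0 0 0 0.4;0.0067 -0.0373 0 0 0 0 0.4'; python3 -m handwheel '0.0067 -0.0373 0 0 0 0 0.4;0.0067 -0.0373 0 0 0 0 0.4;0.0067 -0.0373 0 0 0 0 0.4;0.0067 -0.0373 0 0 0 0 0.4;0.0067 -0.0373 0 0 0 0 0.4';  python3 -m handwheel '0.0067 -0.0373 0 0 0 0 0.4;0.0067 -0.0373 0 0 0 0 0.4;0 0 0 0 0 -0.133 0.4;0 0 0 0 0 -0.133 0.4;0 0 0 0 0 -0.133 0.4';  python3 -m handwheel '0 0 0 0 0 -0.133 0.4;0 0 0 0 0 -0.133 0.4;0 0 0 0 0 -0.133 0.4;0 0 0 0 0 -0.133 0.4;0 0 0 0 0 -0.133 0.4'; python3 -m handwheel '0 0 0 0 0 0 0.4';python3 - <<'E'
from h import *
print(monitor.state()['eef_pos'])
cv2.imwrite("pics/b1.png",vision.snapshot("side")[:,:,::-1])
cv2.imwrite("pics/b2.png",vision.snapshot("top")[:,:,::-1])
E
```

```text
t: 7.55
eef_pos: [0.5137, -0.2409, 0.1869]
eef_rot: [[0.966, 0.259, -0.001], [0.259, -0.966, 0.0], [-0.0, -0.001, -1.0]]
wrist_force: [0.4, -0.4, -0.6]
width: 0.0578
t: 8.05
eef_pos: [0.4976, -0.052, 0.1868]
eef_rot: [[0.966, 0.26, -0.001], [0.26, -0.966, 0.0], [-0.001, -0.0, -1.0]]
wrist_force: [0.6, -0.5, -0.4]
width: 0.0578
t: 8.55
eef_pos: [0.4915, 0.0224, 0.1868]
eef_rot: [[0.785, 0.619, -0.001], [0.619, -0.785, 0.0], [-0.001, -0.001, -1.0]]
wrist_force: [-0.4, 0.2, -1.0]
width: 0.0577
t: 9.05
eef_pos: [0.4915, 0.022, 0.1867]
eef_rot: [[0.236, 0.972, -0.001], [0.972, -0.236, 0.0], [-0.0, -0.001, -1.0]]
wrist_force: [0.1, 0.6, -1.2]
width: 0.058
t: 9.15
eef_pos: [0.4915, 0.022, 0.1868]
eef_rot: [[0.24, 0.971, -0.001], [0.971, -0.24, 0.0], [-0.0, -0.001, -1.0]]
wrist_force: [0.1, -0.8, -0.9]
width: 0.058
[0.49154445 0.02204364 0.18682256]
```

View pics/b1.png

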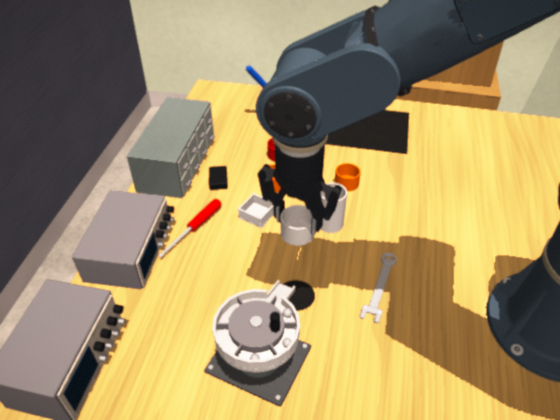

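View pics/b2.png

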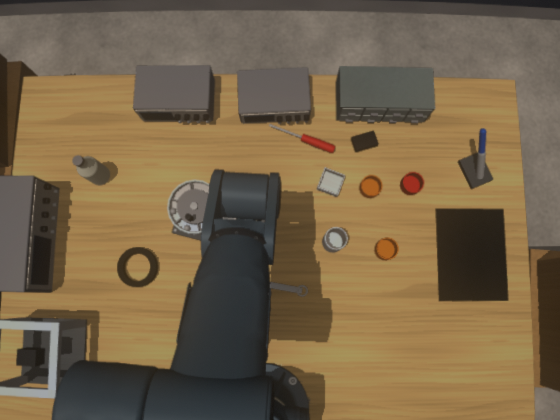

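```bash
python3 -m handwheel '0 0.001 0.035 0 0 0 0.4;0 0 0.04 0 0 0 0.4;0 0 0.03 0 0 0 0.4;0 0 0.015 0 0 0 0.4;0 0 0 0 0 0 0.4';python3 - <<'E'
from h import *
p=monitor.state()['eef_pos'];print(p, proj("side",[[p[0],p[1],p[2]+.025],[.493,.023,0]])-[180,180])
cv2.imwrite("pics/b3.png",cv2.resize(vision.snapshot("side")[180:380,180:380],None,fx=3,fy=3)[:,:,::-1])
E
```

```text
t: 9.75
eef_pos: [0.4915, 0.0218, 0.0654]
eef_rot: [[0.245, 0.97, -0.004], [0.97, -0.245, 0.0], [-0.001, -0.004, -1.0]]
wrist_force: [-0.3, 0.1, -0.5]
width: 0.0574
[0.49152696 0.02184005 0.06537204] [[116.80613366  84.07120949]
 [115.17180678 114.40615541]]
```

View pics/b3.png

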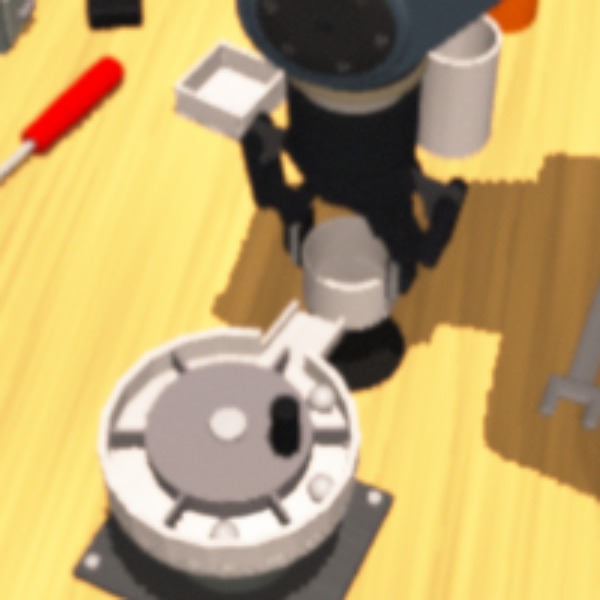

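```bash
python3 -m handwheel '0 0.001 0.02 0 0 0 0.4;0 0 0.02 0 0 0 0.4;0 0 0.008 0 0 0 0.4;0 0 0.001 0 0 0 0.4;0 0 0 0 0 0 0.4';python3 - <<'E'
from h import *
cv2.imwrite("pics/b4.png",cv2.resize(vision.snapshot("side")[180:380,180:380],None,fx=3,fy=3)[:,:,::-1])
E
```

```text
t: 10.3
eef_pos: [0.4944, 0.0216, 0.0192]
eef_rot: [[0.242, 0.97, 0.001], [0.97, -0.242, -0.0], [0.0, 0.001, -1.0]]
wrist_force: [-0.6, -0.4, 0.1]
width: 0.0579
```

View pics/b4.png

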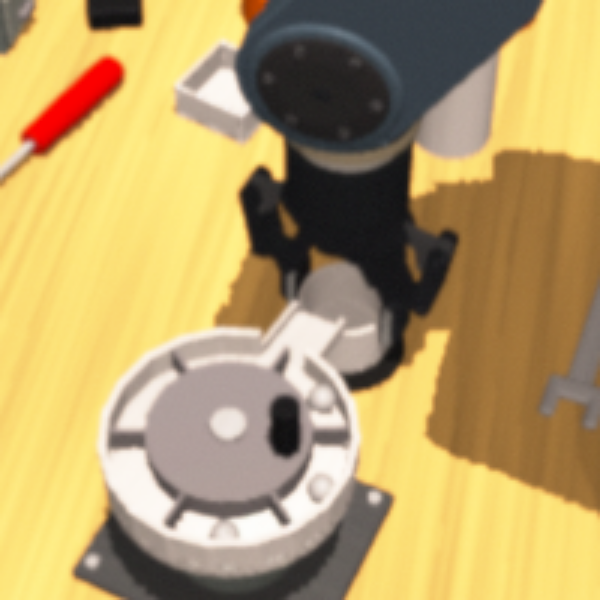

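```bash
python3 -m handwheel '0 -0.0015 0.002 0 0 0 0.4;0 0 0.002 0 0 0 0.4;0 0 0 0 0 0 0.4'
```

```text
t: 10.65
eef_pos: [0.4925, 0.022, 0.0148]
eef_rot: [[0.242, 0.97, 0.001], [0.97, -0.242, -0.0], [0.0, 0.001, -1.0]]
wrist_force: [-1.3, 0.7, 5.6]
width: 0.0582
```

```bash
python3 -m handwheel '0 0 0 0 0 0 0.8;0 0 0 0 0 0 1;0 0 0 0 0 0 1;0 0 -0.01 0 0 0 1;0 0 -0.02 0 0 0 1'; python3 -m handwheel '0 0 -0.04 0 0 0 1;0 0 -0.05 0 0 0 1;0 0 -0.05 0 0 0 1;0 0 -0.02 0 0 0 1;0 0 0 0 0 0 1';python3 - <<'E'
from h import *
s=vision.snapshot("side")[:,:,::-1]
cv2.imwrite("pics/b5f.png",s);cv2.imwrite("pics/b5.png",cv2.resize(s[250:400,200:350],None,fx=4,fy=4))
print((proj("side",[[.493,.023,0],[.493,.023,.04]])-[200,250])*4)
E
```

```text
t: 11.15
eef_pos: [0.4916, 0.0219, 0.0442]
eef_rot: [[0.242, 0.97, -0.002], [0.97, -0.242, 0.0], [-0.0, -0.002, -1.0]]
wrist_force: [0.8, 0.7, 0.9]
width: 0.0854
t: 11.65
eef_pos: [0.4937, 0.0219, 0.208]
eef_rot: [[0.242, 0.97, 0.006], [0.97, -0.242, -0.0], [0.001, 0.006, -1.0]]
wrist_force: [0.1, -0.1, -0.4]
width: 0.0851
[[380.68722712 177.62462163]
 [381.95125801 126.45024033]]
```

View pics/b5.png

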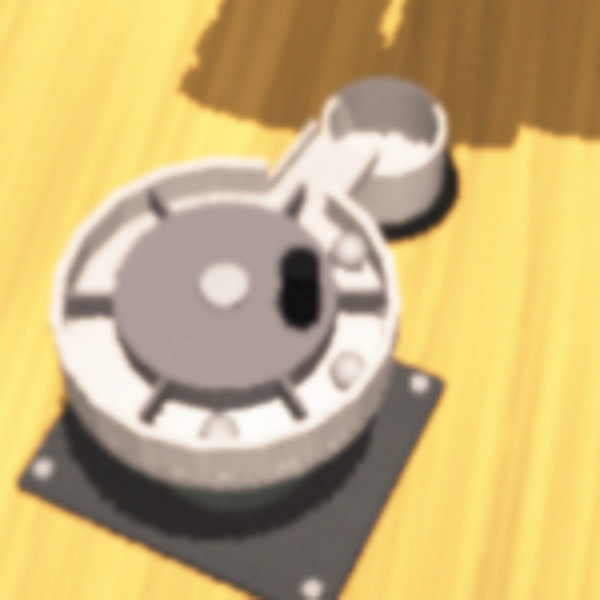

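```bash
python3 -m handwheel '0.04 -0.0087 0 0 0 0 1;0.04 -0.0087 0 0 0 0 1;0.04 -0.0087 0 0 0 0 1;0.0388 -0.0087 0 0 0 0 1;0 0 0 0 0 0 1' ;python3 - <<'E'
from h import *
p=monitor.state()['eef_pos'];print(p)
s=vision.snapshot("side")[:,:,::-1]
cv2.imwrite("pics/d1.png",s[100:400,150:500])
E
```

```text
t: 12.2
eef_pos: [0.4959, 0.1877, 0.2027]
eef_rot: [[0.238, 0.971, -0.002], [0.971, -0.238, 0.0], [-0.001, -0.002, -1.0]]
wrist_force: [-1.3, -0.3, 0.9]
width: 0.0856
[0.49594539 0.18773578 0.20266249]
```

View pics/d1.png

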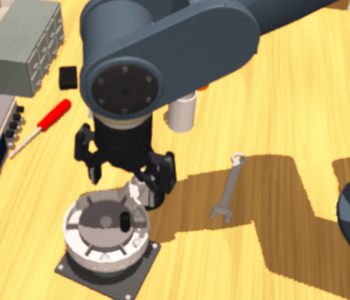

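```bash
python3 -m handwheel '-0.002 0.001 0.025 0 0 0 1;0 0 0.03 0 0 0 1;0 0 0.015 0 0 0 1;0 0 0 0 0 0 1;0 0 0 0 0 0 1' ;python3 - <<'E'
from h import *
p=monitor.state()['eef_pos'];print(p)
s=vision.snapshot("side")[:,:,::-1]
cv2.imwrite("pics/d2.png",cv2.resize(s[200:400,180:380],None,fx=3,fy=3))
E
```

```text
t: 12.75
eef_pos: [0.4974, 0.1815, 0.1342]
eef_rot: [[0.242, 0.97, -0.001], [0.97, -0.242, -0.0], [-0.001, -0.001, -1.0]]
wrist_force: [0.4, -0.9, -0.3]
width: 0.0854
[0.49737661 0.18146998 0.13421466]
```

View pics/d2.png

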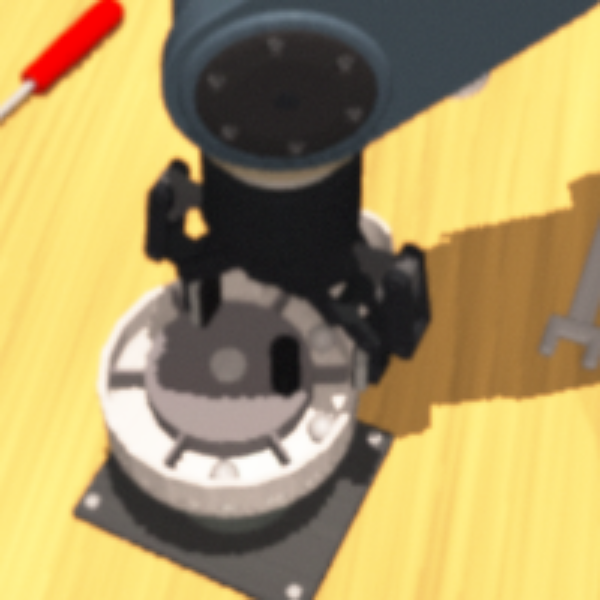

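```bash
python3 -m handwheel '0.003 0 0.004 0 0 0 0.8;0 0 0.002 0 0 0 0.5;0 0 0 0 0 0 0.3;0 0 0 0 0 0 0.1;0 0 0 0 0 0 0.1' 40;python3 -m handwheel '0 0 0 0 0 0 0.05;0 0 0 0 0 0 0.05;0 0 0 0 0 0 0.05'; python3 - <<'E'
from h import *
s=vision.snapshot("side")[:,:,::-1]
cv2.imwrite("pics/d3.png",cv2.resize(s[200:400,180:380],None,fx=3,fy=3))
E
```

```text
t: 13.3
eef_pos: [0.4962, 0.1855, 0.1284]
eef_rot: [[0.242, 0.97, -0.005], [0.97, -0.242, 0.0], [-0.001, -0.005, -1.0]]
wrist_force: [-14.4, 5.6, 25.0]
width: 0.0146
t: 13.6
eef_pos: [0.4962, 0.1855, 0.1286]
eef_rot: [[0.242, 0.97, -0.004], [0.97, -0.242, 0.0], [-0.001, -0.004, -1.0]]
wrist_force: [-13.1, 3.4, 11.6]
width: 0.015
```

View pics/d3.png

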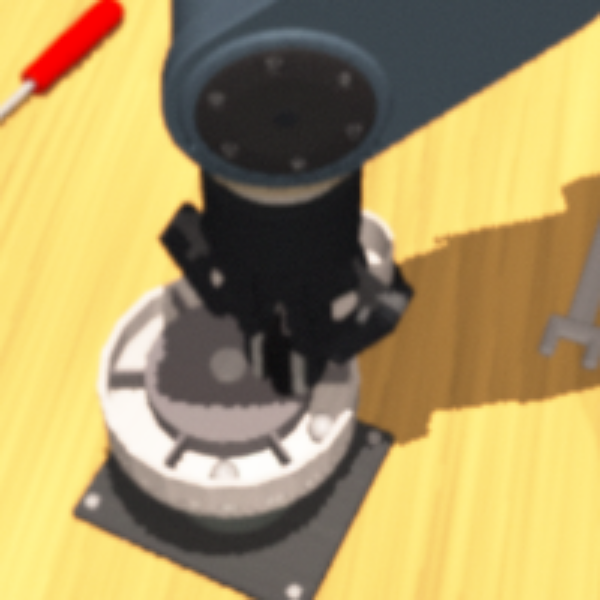

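```bash
python3 - <<'E'
from h import *
X=np.array([.242,.97]);Y=np.array([.97,-.242]);r=.034;a0=np.radians(169.5)
for k in range(12):
    a=a0+.2*k
    d=r*np.array([np.cos(a+.2)-np.cos(a),np.sin(a+.2)-np.sin(a)])
    p=np.array([.5305,.179])+r*np.array([np.cos(a+.2),np.sin(a+.2)])
    print(round(.2*(k+1),1),(d@X/5).round(5),(d@Y/5).round(5),p.round(4))
E
python3 -m handwheel '-0.0013 -0.0011 0 0 0 0 0.05;-0.0013 -0.0001 0 0 0 0 0.05;-0.0013 -0.0001 0 0 0 0 0.05;-0.0013 -0.0001 0 0 0 0 0.05;-0.0013 -0.0001 0 0 0 0 0.05'
```

```text
0.2 -0.00134 0.00022 [0.4965 0.1784]
0.4 -0.00127 0.00048 [0.4973 0.1717]
0.6 -0.00115 0.00072 [0.4994 0.1652]
0.8 -0.00098 0.00094 [0.5028 0.1593]
1.0 -0.00078 0.00111 [0.5072 0.1542]
1.2 -0.00054 0.00125 [0.5126 0.1501]
1.4 -0.00028 0.00133 [0.5187 0.1471]
1.6 -1e-05 0.00136 [0.5253 0.1454]
1.8 0.00026 0.00133 [0.5321 0.145 ]
2.0 0.00052 0.00126 [0.5388 0.146 ]
2.2 0.00076 0.00113 [0.5452 0.1483]
2.4 0.00096 0.00095 [0.551  0.1518]
t: 14.15
eef_pos: [0.4952, 0.1794, 0.1287]
eef_rot: [[0.242, 0.97, 0.0], [0.97, -0.242, 0.0], [0.001, 0.0, -1.0]]
wrist_force: [-2.3, 1.7, 4.5]
width: 0.0148
```

```bash
python3 -m handwheel '-0.0013 0.0004 0 0 0 0 0.05;-0.0013 0.0005 0 0 0 0 0.05;-0.0013 0.0005 0 0 0 0 0.05;-0.0013 0.0005 0 0 0 0 0.05;-0.0013 0.0005 0 0 0 0 0.05'; python3 - <<'E'
from h import *
s=vision.snapshot("side")[:,:,::-1]
cv2.imwrite("pics/e1.png",cv2.resize(s[200:400,180:380],None,fx=3,fy=3))
E
```

```text
t: 14.65
eef_pos: [0.4958, 0.1723, 0.1287]
eef_rot: [[0.242, 0.97, -0.0], [0.97, -0.242, 0.0], [0.0, -0.0, -1.0]]
wrist_force: [-4.4, 1.0, 7.0]
width: 0.0144
```

View pics/e1.png

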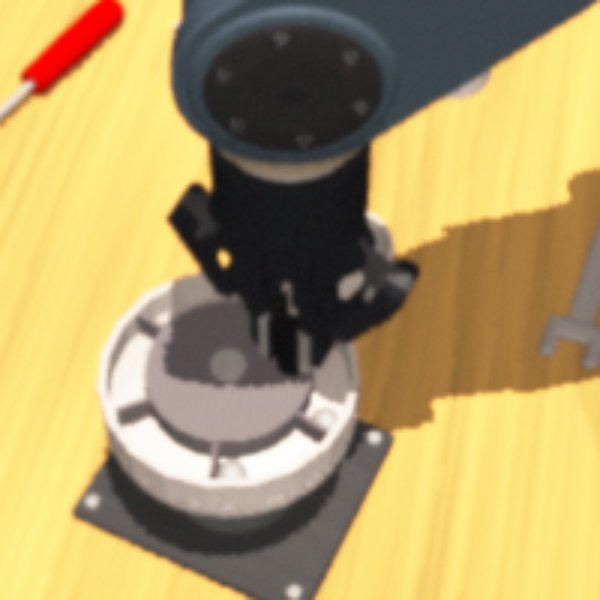

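```bash
python3 -m handwheel '-0.0012 0.0006 0 0 0 0 0.05;-0.0012 0.0006 0 0 0 0 0.05;-0.0011 0.0007 0 0 0 0 0.05;-0.0011 0.0007 0 0 0 0 0.05;-0.0011 0.0007 0 0 0 0 0.05'; python3 - <<'E'
from h import *
s=vision.snapshot("side")[:,:,::-1]
cv2.imwrite("pics/e2.png",cv2.resize(s[200:400,180:380],None,fx=3,fy=3))
E
```

```text
t: 15.2
eef_pos: [0.4976, 0.1659, 0.1287]
eef_rot: [[0.242, 0.97, -0.0], [0.97, -0.242, -0.0], [-0.0, -0.0, -1.0]]
wrist_force: [-3.9, 0.6, 7.2]
width: 0.0147
```

View pics/e2.png

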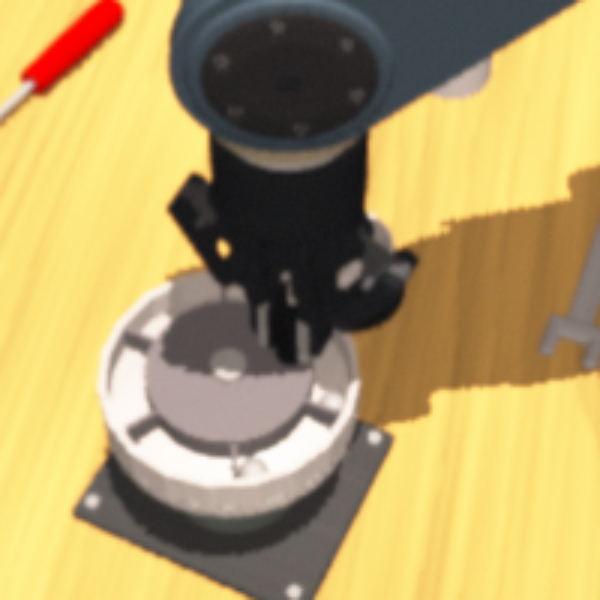

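```bash
python3 -m handwheel '-0.001 0.0009 0 0 0 0 0.05;-0.001 0.0009 0 0 0 0 0.05;-0.001 0.0009 0 0 0 0 0.05;-0.001 0.001 0 0 0 0 0.05;-0.001 0.001 0 0 0 0 0.05'; python3 -m handwheel '-0.0008 0.0011 0 0 0 0 0.05;-0.0008 0.0011 0 0 0 0 0.05;-0.0008 0.0011 0 0 0 0 0.05;-0.0008 0.0011 0 0 0 0 0.05;-0.0008 0.0011 0 0 0 0 0.05';  python3 -m handwheel '0 0 0 0 0 0 0.05;0 0 0 0 0 0 0.05;0 0 0 0 0 0 0.05;0 0 0 0 0 0 0.05;0 0 0 0 0 0 0.05'; python3 - <<'E'
from h import *
s=vision.snapshot("side")[:,:,::-1]
cv2.imwrite("pics/e3.png",cv2.resize(s[200:400,180:380],None,fx=3,fy=3))
E
```

```text
t: 15.75
eef_pos: [0.5009, 0.1597, 0.1286]
eef_rot: [[0.242, 0.97, -0.001], [0.97, -0.242, -0.0], [-0.0, -0.0, -1.0]]
wrist_force: [-5.3, -0.4, 8.2]
width: 0.0145
t: 16.25
eef_pos: [0.5053, 0.1544, 0.1286]
eef_rot: [[0.242, 0.97, -0.001], [0.97, -0.242, -0.001], [-0.001, -0.0, -1.0]]
wrist_force: [-4.3, -1.5, 7.4]
width: 0.0148
t: 16.75
eef_pos: [0.5054, 0.1543, 0.1286]
eef_rot: [[0.241, 0.97, -0.0], [0.97, -0.241, -0.001], [-0.001, 0.0, -1.0]]
wrist_force: [-4.5, -2.6, 7.6]
width: 0.0145
```

View pics/e3.png

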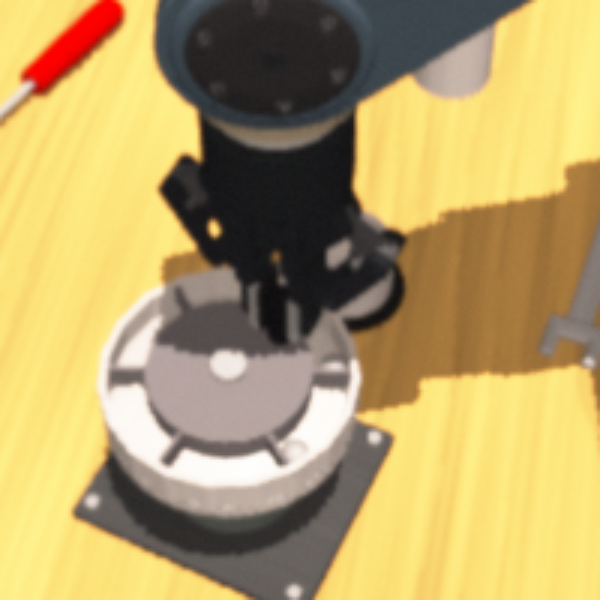

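```bash
python3 -m handwheel '0 0 0 0 0 0 0.4;0 0 0 0 0 0 0.7;0 0 -0.02 0 0 0 0.7;0 0 -0.03 0 0 0 0.7;0 -0.05 0 0 0 0 0.7'; python3 -m handwheel '0 -0.05 0 0 0 0 0.7;0 -0.03 0 0 0 0 0.7';python3 - <<'E'
from h import *
s=vision.snapshot("side")[:,:,::-1]
cv2.imwrite("pics/e4.png",cv2.resize(s[200:400,180:380],None,fx=3,fy=3))
E
```

```text
t: 17.3
eef_pos: [0.4618, 0.1669, 0.1816]
eef_rot: [[0.244, 0.97, 0.009], [0.97, -0.244, 0.002], [0.004, 0.008, -1.0]]
wrist_force: [-0.3, 1.1, -0.3]
width: 0.06
t: 17.5
eef_pos: [0.3765, 0.1863, 0.178]
eef_rot: [[0.241, 0.97, -0.001], [0.97, -0.241, -0.0], [-0.0, -0.001, -1.0]]
wrist_force: [1.7, 0.6, -0.4]
width: 0.0594
```

View pics/e4.png

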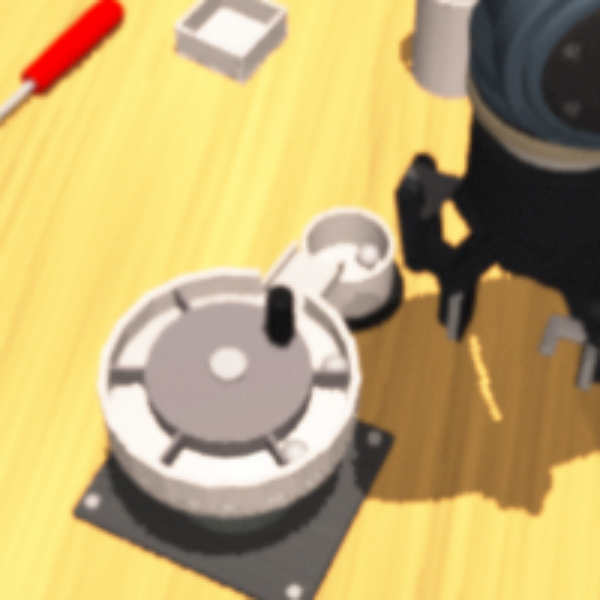

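```bash
python3 -m handwheel '0 0.04 0 0 0 0 0.7;0 0.05 0 0 0 0 0.7;0 0.04 0 0 0 0 0.7;0 0 0 0 0 0 0.7;0 0 0 0 0 0 0.7'; python3 - <<'E'
from h import *
print(monitor.state()['eef_pos'])
E
```

```text
t: 18.05
eef_pos: [0.5056, 0.1544, 0.1777]
eef_rot: [[0.242, 0.97, -0.001], [0.97, -0.242, -0.0], [-0.0, -0.001, -1.0]]
wrist_force: [-1.0, -0.7, -0.4]
width: 0.06
[0.50555347 0.15442962 0.1776813 ]
```

```bash
python3 -m handwheel '0 0 0.025 0 0 0 0.7;0 0 0.02 0 0 0 0.7;0 0 0.004 0 0 0 0.7;0 0 0 0 0 0 0.5;0 0 0 0 0 0 0.3' 40; python3 -m handwheel '0 0 0 0 0 0 0.1;0 0 0 0 0 0 0.05;0 0 0 0 0 0 0.05;0 0 0 0 0 0 0.05;0 0 0 0 0 0 0.05'; python3 -m handwheel '-0.0005 0.0012 0 0 0 0 0.05;-0.0005 0.0012 0 0 0 0 0.05;-0.0005 0.0012 0 0 0 0 0.05;-0.0005 0.0013 0 0 0 0 0.05;-0.0005 0.0013 0 0 0 0 0.05'
```

```text
t: 18.55
eef_pos: [0.5056, 0.1551, 0.1303]
eef_rot: [[0.241, 0.97, 0.001], [0.97, -0.241, 0.0], [0.0, 0.001, -1.0]]
wrist_force: [0.3, 0.5, 0.9]
width: 0.0314
t: 19.05
eef_pos: [0.5057, 0.1549, 0.1304]
eef_rot: [[0.242, 0.97, 0.001], [0.97, -0.242, 0.0], [0.001, 0.001, -1.0]]
wrist_force: [-2.3, 0.1, 6.1]
width: 0.0148
t: 19.55
eef_pos: [0.5109, 0.1508, 0.1304]
eef_rot: [[0.242, 0.97, 0.001], [0.97, -0.242, -0.0], [0.0, 0.001, -1.0]]
wrist_force: [-3.9, -0.7, 6.7]
width: 0.0149
```

```bash
python3 -m handwheel '-0.0003 0.0013 0 0 0 0 0.05;-0.0003 0.0013 0 0 0 0 0.05;-0.0003 0.0013 0 0 0 0 0.05;-0.0003 0.0014 0 0 0 0 0.05;-0.0002 0.0014 0 0 0 0 0.05'; python3 -m handwheel '0 0.0014 0 0 0 0 0.05;0 0.0014 0 0 0 0 0.05;0 0.0014 0 0 0 0 0.05;0 0.0013 0 0 0 0 0.05;0 0.0013 0 0 0 0 0.05'; python3 - <<'E'
from h import *
s=vision.snapshot("side")[:,:,::-1]
cv2.imwrite("pics/e5.png",cv2.resize(s[200:400,180:380],None,fx=3,fy=3))
E
```

```text
t: 20.05
eef_pos: [0.5171, 0.1477, 0.1304]
eef_rot: [[0.241, 0.97, 0.001], [0.97, -0.241, -0.0], [-0.0, 0.001, -1.0]]
wrist_force: [-4.0, -0.9, 7.0]
width: 0.0145
t: 20.55
eef_pos: [0.5238, 0.1459, 0.1304]
eef_rot: [[0.242, 0.97, 0.001], [0.97, -0.242, -0.001], [-0.0, 0.001, -1.0]]
wrist_force: [-2.9, -3.0, 6.3]
width: 0.0151
```

View pics/e5.png

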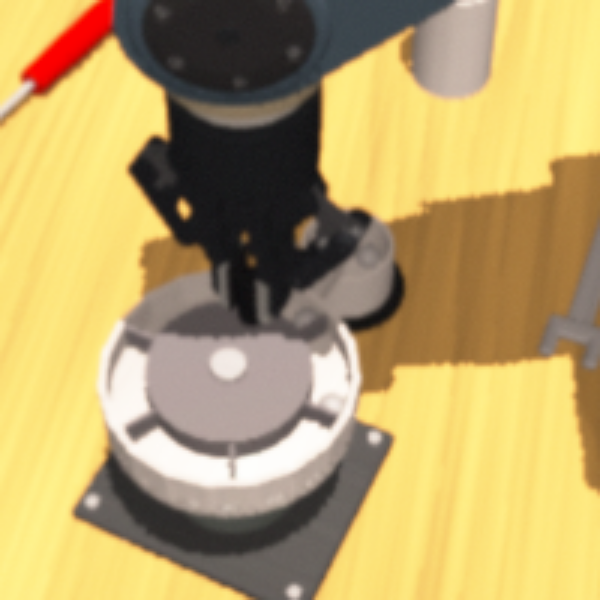

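```bash
python3 -m handwheel '0.0001 0.0013 0 0 0 0 0.05;0.0002 0.0013 0 0 0 0 0.05;0.0003 0.0013 0 0 0 0 0.05;0.0003 0.0013 0 0 0 0 0.05;0.0003 0.0013 0 0 0 0 0.05'; python3 - <<'E'
from h import *
s=vision.snapshot("side")[:,:,::-1]
cv2.imwrite("pics/e6.png",cv2.resize(s[200:400,180:380],None,fx=3,fy=3))
E
```

```text
t: 21.1
eef_pos: [0.5305, 0.1455, 0.1304]
eef_rot: [[0.242, 0.97, 0.001], [0.97, -0.242, -0.001], [-0.0, 0.001, -1.0]]
wrist_force: [-2.7, -3.3, 5.7]
width: 0.0145
```

View pics/e6.png

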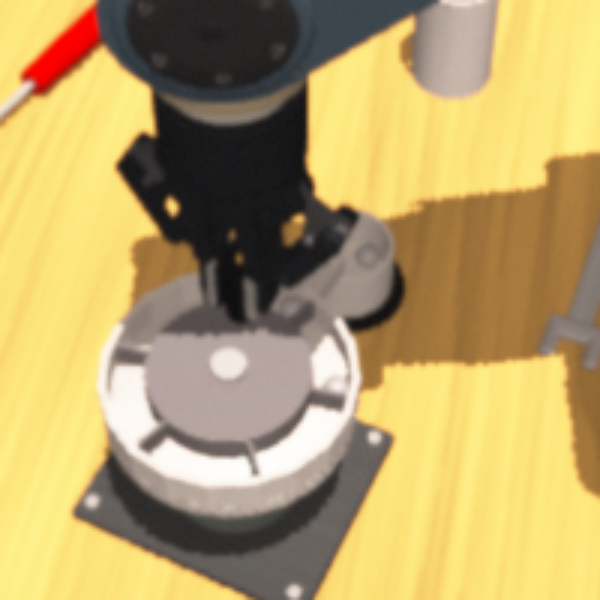

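```bash
python3 -m handwheel '0.0004 0.0013 0 0 0 0 0.05;0.0004 0.0013 0 0 0 0 0.05;0.0005 0.0013 0 0 0 0 0.05;0 0 0 0 0 0 0.05;0 0 0 0 0 0 0.05'; python3 - <<'E'
from h import *
s=vision.snapshot("side")[:,:,::-1]
cv2.imwrite("pics/e7.png",cv2.resize(s[200:400,180:380],None,fx=3,fy=3))
E
```

```text
t: 21.65
eef_pos: [0.5349, 0.1459, 0.1304]
eef_rot: [[0.242, 0.97, 0.002], [0.97, -0.242, -0.0], [0.0, 0.002, -1.0]]
wrist_force: [-0.0, -3.6, 6.1]
width: 0.0148
```

View pics/e7.png

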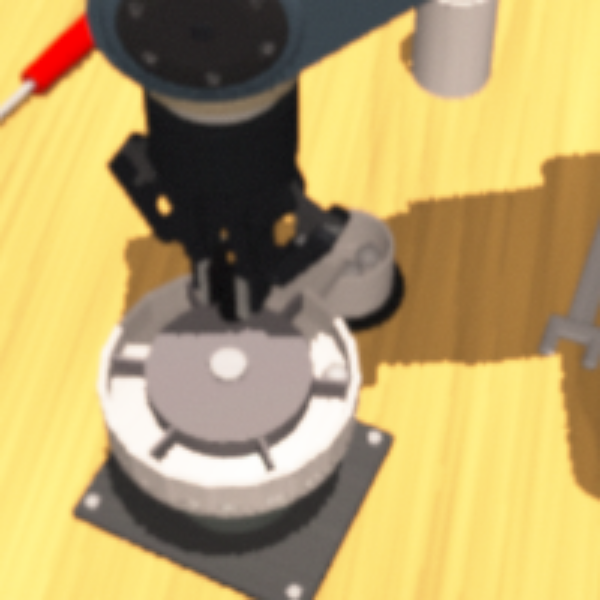

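```bash
python3 -m handwheel '0 0 0 0 0 0 0.05;0 0 0 0 0 0 0.4;0 0 0 0 0 0 0.7;0 0 -0.02 0 0 0 0.7;0 0 -0.04 0 0 0 0.7'; python3 -m handwheel '0 -0.03 -0.02 0 0 0 0.7;0 -0.05 0 0 0 0 0.7;0 -0.05 0 0 0 0 0.7;0 -0.05 0 0 0 0 0.7;0 0 0 0 0 0 0.7';python3 - <<'E'
from h import *
s=vision.snapshot("side")[:,:,::-1]
cv2.imwrite("pics/e8.png",cv2.resize(s[230:380,200:350],None,fx=4,fy=4))
E
```

```text
t: 22.2
eef_pos: [0.5328, 0.146, 0.1877]
eef_rot: [[0.242, 0.97, -0.005], [0.97, -0.242, -0.001], [-0.002, -0.005, -1.0]]
wrist_force: [1.4, 1.0, 1.4]
width: 0.0594
t: 22.7
eef_pos: [0.355, 0.1901, 0.2091]
eef_rot: [[0.239, 0.971, -0.002], [0.971, -0.239, -0.0], [-0.001, -0.002, -1.0]]
wrist_force: [1.6, -0.1, 0.7]
width: 0.0597
```

View pics/e8.png

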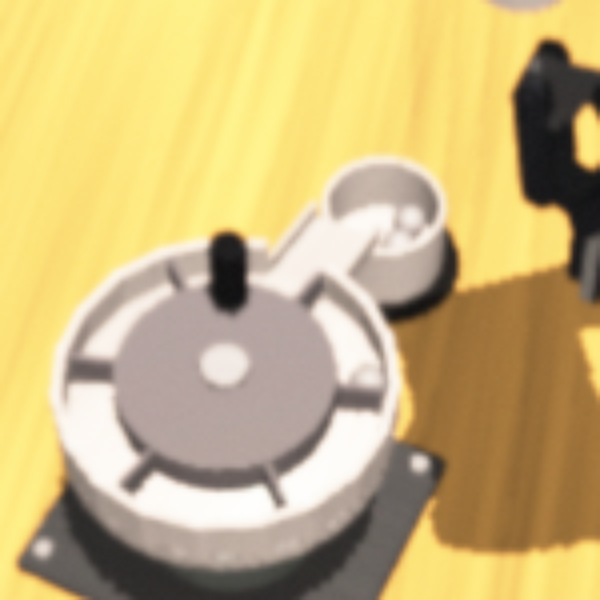

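```bash
python3 -m handwheel '0 0 0 0 0 0 0.7;0 0 0 0 0 0 0.7;0 0 0 0 0 0 0.7;0 0 0 0 0 0 0.7;0 0 0 0 0 0 0.7'; python3 - <<'E'
from h import *
a=vision.snapshot("side")[:,:,::-1]
t=vision.snapshot("top")[:,:,::-1]
cv2.imwrite("pics/f.png",np.hstack([cv2.resize(a[250:350,220:320],None,fx=4,fy=4),cv2.resize(t[165:265,180:280],None,fx=4,fy=4)]))
E
```

```text
t: 23.25
eef_pos: [0.3599, 0.1895, 0.2091]
eef_rot: [[0.242, 0.97, -0.0], [0.97, -0.242, -0.0], [-0.0, -0.0, -1.0]]
wrist_force: [-0.3, 0.1, 0.2]
width: 0.0597
```

View pics/f.png

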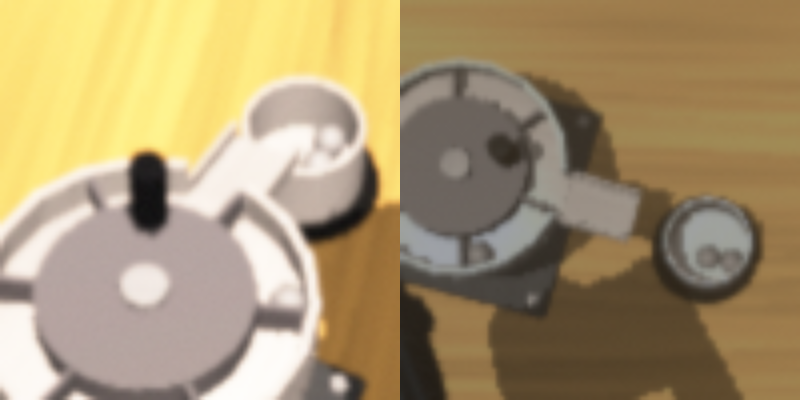

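Both views show two balls lying in the cup (top view (707,257) and (732,257)), the cup inside the pad's disc, and ball 3 in its pocket behind the fin at (482,252).

```bash
python3 -c "from bench import close_job; print(close_job())"
```

```text
the job is handed in; nothing more can be done
None
```

The job is done and handed in at about 23 s on the robot's clock. I placed the low aluminium cup upright on the black pad and let go, then led the drum anticlockwise by its knob.

- **Ball 1:** I let go of the knob after about 1 rad of turn and looked. Ball 1 was in the cup, and two further pictures about 3 s later showed it still there before ball 2 came.
- **Ball 2:** It rolled out after roughly 0.9 rad more. I then released the knob and backed the arm clear.
- **Last checks:** The side and top pictures show two balls lying in the cup, the cup on the pad and ball 3 still in its pocket behind a fin. The wrist force was about zero and the arm was touching nothing.

- **First grasp:** My first grasp of the cup was too high because I came down about 15 mm short. I opened the gripper and took the cup again lower down, before lifting it.
- **First knob grip:** This grip was 1–2 mm off and pulled with about 14 N sideways and up to 25 N vertically. It eased once I corrected the position.
- **Hidden view:** The gripper hid the spout while ball 1 came out, so I saw the result rather than the roll itself.

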